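# Thread a bottle holder onto the bench rail and latch the row in

## Task

Hang the loose white dropper-bottle holder with the blue handle on the bench rail: its jaw is captive, so thread it on at the rail's open end, then slide it along until it and the grey holder already hanging there are closed up against the rail's end stop. Then tip the yellow catch over so that it drops flat across the rail behind the white holder. The rail may be clamped a little further left or right in its stand, so go by feel and do not force anything; leave the kit box, the timer and the tube rack as they stand.

Things in the scene. Friction and masses are not known exactly. Their poses are not given: they have to be found in the camera images.
- holder_grip (a point): Loose white holder, 186 mm high, about 0.16 kg with two clipped-in amber bottles. Point: centre of its blue handle, 162 mm above the base: a rigid inverted U, 52 mm wide along y (grip its ribbed outer faces), 18 mm deep along x, from 24 mm below (top of the 60 mm wide jaw) to 24 mm above this point. z up, y along the jaw channel, x to the back.
- holder_jaw (a point): Centre of the white holder's jaw channel, 42 mm below holder_grip, same axes. Channel: right through along y, 60 mm long, 12 mm wide in x, 27 mm high, open only by a 13 mm slot in its back (+x), which clears the rail's 10 mm studs. So 1 mm play on each side of the rail; goes on only at the open end. It slides with about 1 N.
- holder: The white holder; origin at its base, 120 mm under the jaw centre. It is 60 mm wide (y); from the jaw block (x -10 to +10 mm) its bin with the bottles projects to the front, x -10 to -56 mm, bin 58 mm and bottles 87 mm high. Stands upright on the table at the start.
- rail_line (a point): On the rail's centre line, 175 mm above the table; fixed to the stand. y along the rail to its open end, x to the back, z up. Rail: level bar 10 mm thick (x), 25 mm high, on 10 mm thick studs from two posts behind it (x 42 to 70 mm, up to 14 mm above the line). It is clamped in the stand with its end stop anywhere from y = -18 to +18 mm: find it by touch.
- parked_grip (a point): Centre of the handle of the grey holder (black handle, white bottles), 42 mm above the rail's centre line; the holder is captive on the rail, has the white one's shape and starts 15 to 50 mm off the end stop. It slides with 1 to 2 N of friction. Two holders that touch are 60 mm apart, with only 8 mm between the handles: too little for a finger.
- open_end (a point): Mean place of the rail's open tip, on the centre line, same axes as rail_line and 200 mm along y from it. The true tip is 200 mm from the end stop, so up to 18 mm before or beyond this point; its edges are rounded with 2 mm radius. A hung holder's handle centre is 42 mm above the centre line, its base 55 mm over the table.
- catch (a joint): Yellow drop catch on the rail, angle about a hinge parallel to it, 30 mm behind and 18.5 mm above the centre line, 128 mm from the end stop. 0: level across the rail, closed (blocks 122 to 134 mm from the stop; the closed-up row takes 120 mm, white jaw centre at 90 mm); 1.57 upright; rests leaning back at the start, limit 2.0. Tipped forward past upright it falls shut unless a holder is in the way.
- stand_foot (a point): Stand's origin on the table, straight under rail_line, same axes; stand fixed to the table. The catch arm is 62 mm long to the centre of its thumb piece (10 x 20 x 12 mm, 20 along the rail), 12 mm wide, 9 mm thick; open at 2.0 rad the thumb piece is 56 mm behind and 75 mm above the rail's centre line. It takes under 1 N.
- kit_box: White and purple carton standing loose, 65 x 101 mm, 50 mm high; origin at the centre of its underside. A bystander.
- bench_timer: Timer lying flat, 62 x 67 x 20 mm, loose; origin at the centre of its underside. A bystander.
- tubes: Blue tube rack with capped tubes, 70 x 129 mm, 70 mm high, loose; origin at the centre of its underside. A bystander.

How it is judged:
On the way:
1. the white holder's jaw is threaded on the rail, catch still up (x of holder_jaw in the frame of rail_line between -0.004 and 0.004 m and z of holder_jaw in the frame of rail_line between -0.004 and 0.004 m and angle between the y axis of holder_jaw and the y axis of rail_line, either way round below 0.06 rad and angle between holder_jaw's own z axis and vertical below 0.15 rad and y of holder_jaw in the frame of rail_line below 0.178 m and value of joint catch above 1.3 rad), for 0.1 s.
At the end, for the whole second after the job is handed in: The white holder hangs on the rail (jaw within 4 mm of its centre line, parallel within 0.06 rad, upright within 0.15 rad), jaw centre 66 to 116 mm along it, and the catch is closed behind it (below 0.06 rad; it closes only when the row is closed up to the end stop within about 2 mm); all at rest (x of holder_jaw in the frame of rail_line between -0.004 and 0.004 m and z of holder_jaw in the frame of rail_line between -0.004 and 0.004 m and angle between the y axis of holder_jaw and the y axis of rail_line, either way round below 0.06 rad and angle between holder_jaw's own z axis and vertical below 0.15 rad and y of holder_jaw in the frame of rail_line between 0.066 and 0.116 m and value of joint catch below 0.06 rad and linear speed of holder below 0.02 m/s and angular speed of holder below 0.2 rad/s); the robot touches nothing.
It fails at once if the white holder is forced: it presses on the rail, the grey holder or the catch with more than 60 N (contact force between holder and rail above 60 N).
It fails at once if kit box, timer or tube rack is shifted by more than 20 mm (distance of any of kit_box, bench_timer, tubes from where it was at the start of the episode above 0.02 m).
It also fails if it takes over 54 s, if anything falls off the work surface, if the arm or the gripper's body presses on something with over 40 N, if the wrist force passes 120 N, or if a joint passes its speed limit or range.

## Robot

A 6-joint arm with a two-finger parallel gripper is mounted at the origin on a cart in front of the work surface, level with it; the furniture and walls round the work are solid. World frame = base frame: x ahead of the robot, y to its left, z up, the work surface at z = 0. Lengths are in m, angles in rad, forces in N, time in s.
With the tool pointing down it reaches from about 0.375 to 0.975 m from the base axis. Payload 3.8 kg.
Tool frame: the origin (TCP) lies midway between the tips of the shut fingers; the grasp point (between the pads) lies 19 mm behind it; z points along the fingers, y is the line along which they close (so a half turn about z gives the same grasp; the last joint's range is limited). The gripper opens to 85 mm and grips with 20 to 120 N. Pads are 22 mm wide; open, the fingers measure 114 mm over their backs; the gripper's body (76 mm by 85 mm) begins 54 mm behind the grasp point. The pads swing forward as they close: fully open they stand 13 mm farther back than shut.
Start: joints at [1.204, 0.264, 1.604, -0, 1.274, -0.037], TCP at [0.219, 0.639, 0.231] pointing down, gripper open.
Joint ranges: [-2.63, 2.63], [-0.94, 2.18], [0.31, 2.57], [-1.31, 4.45], [0, 2.66], [-2.55, 2.55]. Speed limits (rad/s): [2.57, 2.57, 3.14, 3.14, 3.14, 3.14].

## Interface

Orientations are given as a rotation vector (axis times angle).
In Python, from workcell import read_state, vision, ticket gives the robot as it stands. The module is installed in compiled form; this text tells all that it offers.
- The arm moves only by the tool jog_arm, never from a script. Its arguments are lists of equal length, an entry for each row: "turn": the turn, a rotation vector about the tool's x, y, z in rad, a list of three; "delta_pos": the shift along the tool's x, y, z in m, a list of three; "gripper": the finger opening in m, from 0 to 0.0854. In form: {"turn": [[rx, ry, rz], ...], "delta_pos": [[dx, dy, dz], ...], "gripper": [gripper, ...]}. A call has 1 to 20 rows; each row shifts and turns the commanded pose from where the row before left it, along the tool's axes as they then stand; what a row does not reach is not made up. A row lasts 1/12 s, in which the tool goes at most 41.7 mm and 7.16 degrees, less where a joint would pass 70% of its speed; a pose out of reach is approached as far as the arm can. A call with a gripper value outside its range is refused whole. The fingers move at their own pace and stop on an object; "grip_force" is the grip in N (left out, the last holds). Time passes only in rows, so rows that do not move let the fingers close. It gives the time, the measured TCP pose, the force, the opening and the grip force at its end, in the units of the state.
- read_state(): the state, without advancing time (a new reading comes with each control period).
- vision.read_camera(name): name is "scene" or "top"; returns the picture (384x512x3 uint8, red, green, blue); there is no depth.
- vision.calibration(name): a dict with "vfov" (degrees; the focal length in pixels is half the picture's height over the tangent of half this angle, whatever the lens; pixels are square), "cx", "cy" (the principal point, pixels), "dist" ([k1, k2, p1, p2, k3] as OpenCV has them; the pictures are not rectified), "R" (3x3) and "t" (3): a world point X has camera coordinates R X + t. Camera axes: x right, y down, z forward; pixel columns grow to the right and rows downward; lengths in m; the calibration is good to about 2 mm. A picture is of the moment at which its call begins. calibration takes no time and is no camera call.
- ticket.finish_job(): hands the job in; it is judged then, once.
The state is a dict: "time": time; "q": joint angles; "joint_vel": joint speeds; "joint_torque": joint torques, N m; "tool_pos": TCP position; "tcp_rot": TCP orientation; "wrist_force": force on the tool from outside, world axes, zero at the start; "torque": the same for the moment, N m; "width": opening from 0.0 (shut) to 1.0 (fully open); "grip_force": force on a finger pad.
Only numpy, scipy, OpenCV 4.12 (cv2) and the standard library are available. Lean on these libraries where they do the work, as an engineer would, in place of code of your own. Each camera call takes 0.05 s, during which the arm holds its last target. There are 200 camera calls.

## Working session

There is one attempt and no reset: what is moved stays moved. The work goes in short steps, Python scripts to look and compute and a tool call to move; the robot and the scene stay as the last step left them, time stands still between calls to the robot, and variables do not carry over. Pictures are saved under pics/ and viewed, at most 10 in all, crops included, and the job is handed in when it is done.

Besides the shell and the picture viewer there is one more tool, called after "Call:" in YAML: its name, and indented under it one key for each argument. jog_arm: Moves the arm, as the interface text tells. Its arguments: {"type":"object","properties":{"turn":{"type":"array","items":{"type":"array","items":{"type":"number"}}},"delta_pos":{"type":"array","items":{"type":"array","items":{"type":"number"}}},"gripper":{"type":"array","items":{"type":"number"}},"grip_force":{"type":"number"}},"required":["turn","delta_pos","gripper"]}

```bash
mkdir -p pics; cat > h.py <<'E'
import numpy as np, cv2
from workcell import read_state, vision, ticket
def cam(n):
    c=vision.calibration(n); f=192/np.tan(np.radians(c['vfov'])/2)
    K=np.array([[f,0,c['cx']],[0,f,c['cy']],[0,0,1]]); return K,np.array(c['dist'],float),np.array(c['R']),np.array(c['t'])
def ray(n,uv):
    K,d,R,t=cam(n); p=cv2.undistortPoints(np.array([[uv]],float),K,d)[0,0]
    return -R.T@t, R.T@np.array([p[0],p[1],1])
def onz(n,uv,z):
    o,v=ray(n,uv); return o+v*(z-o[2])/v[2]
def tri(a,b):
    A=[];B=[]
    for n,uv in (('scene',a),('top',b)):
        o,v=ray(n,uv); v=v/np.linalg.norm(v); P=np.eye(3)-np.outer(v,v); A.append(P);B.append(P@o)
    x=np.linalg.lstsq(np.vstack(A),np.hstack(B),rcond=None)[0]; return x
def proj(n,X):
    K,d,R,t=cam(n); return cv2.projectPoints(np.array([X],float),cv2.Rodrigues(R)[0],t,K,d)[0][0,0]
def grab(n,f):
    im=vision.read_camera(n); np.save(f'pics/{f}.npy',im); cv2.imwrite(f'pics/{f}.png',cv2.resize(im[:,:,::-1],(800,600),interpolation=cv2.INTER_CUBIC)); return im
E
python3 - <<'E'
from h import *
for n in('scene','top'):
    grab(n,n+'0'); K,d,R,t=cam(n); print(n,K[0,0],-R.T@t,R[2],d)
print(read_state())
E
```

```text
scene 409.3665302613023 [ 0.10904121 -0.91018443  0.65201896] [ 0.43786734  0.72551269 -0.53094589] [0.02474288 0.         0.         0.         0.        ]
top 365.55147988216135 [ 0.35500145 -0.19886058  1.08020566] [ 0.16516505 -0.00535413 -0.98625141] [0.01335354 0.         0.         0.         0.        ]
{'time': 0.1, 'q': array([ 1.20409837e+00,  2.64729139e-01,  1.60530557e+00, -2.57463791e-06,
        1.27369463e+00, -3.69026807e-02]), 'joint_vel': array([ 5.12485124e-05, -1.00391535e-03, -2.33836565e-03, -9.84103762e-04,
        1.04541270e-03,  1.26477780e-03]), 'joint_torque': array([ 2.07921471e-04, -5.16702068e+01, -3.68588090e+01, -6.22681614e-05,
        6.32753319e-03,  4.34024707e-05]), 'tool_pos': array([0.21835385, 0.63797427, 0.23001515]), 'tcp_rot': array([-0.51562535, -3.09855588,  0.00328852]), 'wrist_force': array([ 0.66974612, -0.07453271, -0.18935172]), 'torque': array([-0.02504997,  0.01238597, -0.00014911]), 'grip_force': 0.0, 'width': 1.004307878961499}
```

View pics/scene0.png

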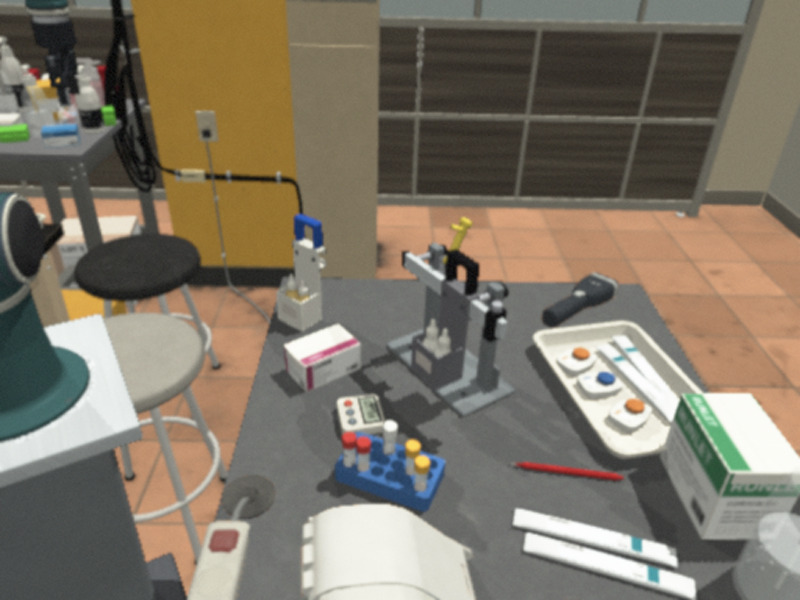

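View pics/top0.png

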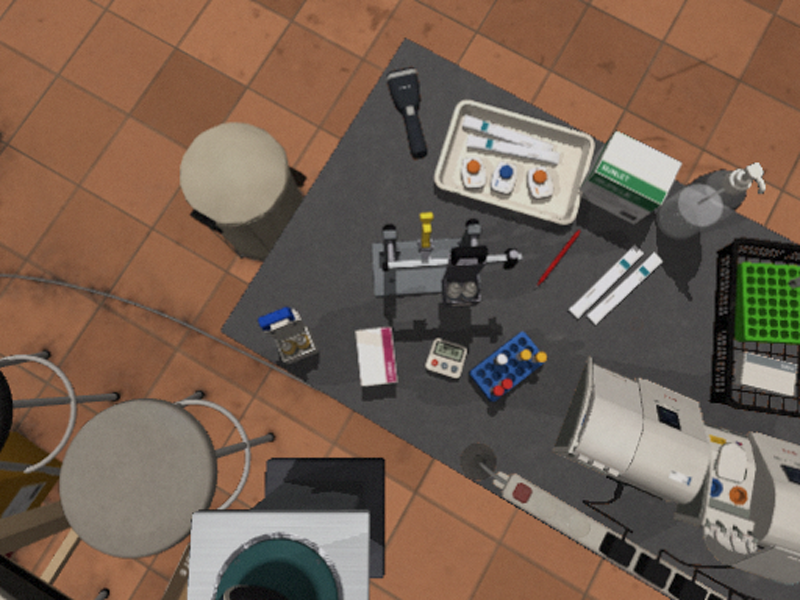

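The white holder's blue handle is at scene (308,230) / top (278,318). The rail runs from its open end at scene (407,257) / top (385,263) to the stop at scene (500,325) / top (515,257). The catch is up and yellow at top (427,230). Next I'll enlarge crops of both.

```bash
python3 - <<'E'
from h import *
a=np.load('pics/scene0.npy')[130:280,170:350,::-1]; b=np.load('pics/top0.npy')[125:245,150:350,::-1]
cv2.imwrite('pics/c1.png',cv2.resize(a,None,fx=4,fy=4,interpolation=cv2.INTER_CUBIC)); cv2.imwrite('pics/c2.png',cv2.resize(b,None,fx=4,fy=4,interpolation=cv2.INTER_CUBIC))
for n in('scene','top'):
    im=np.load(f'pics/{n}0.npy'); hsv=cv2.cvtColor(im,cv2.COLOR_RGB2HSV)
    m=cv2.inRange(hsv,(105,150,60),(125,255,255)); k,l,s,c=cv2.connectedComponentsWithStats(m)
    for i in range(1,k):
        if s[i,4]>25: print(n,s[i],c[i])
E
```

```text
scene [189 137  17  21 177] [196.93785311 145.81355932]
scene [216 300  28  15  85] [229.14117647 307.47058824]
scene [260 315  10   9  27] [264.2962963  319.51851852]
top [320 106   7   8  43] [323.20930233 109.8372093 ]
top [165 197  23  13 145] [175.46206897 202.60689655]
top [301 213  46  44 709] [322.65021157 233.61071932]
top [455 307   7   8  29] [457.51724138 310.75862069]
```

View pics/c1.png

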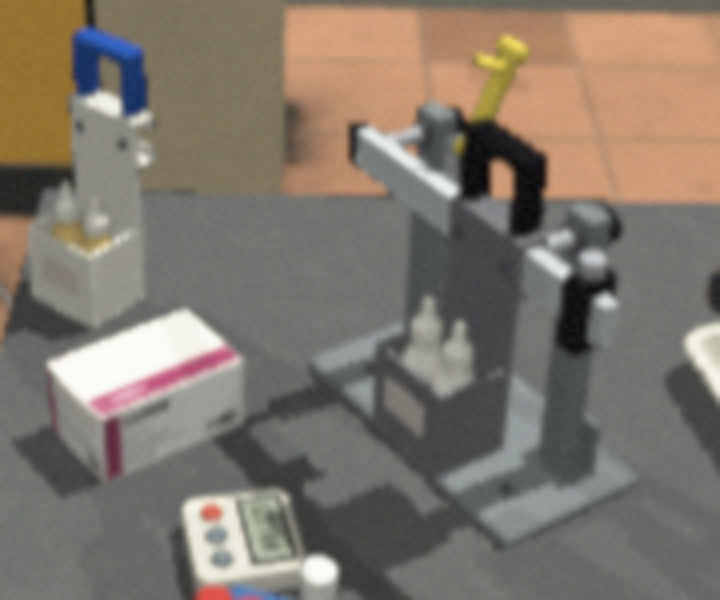

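View pics/c2.png

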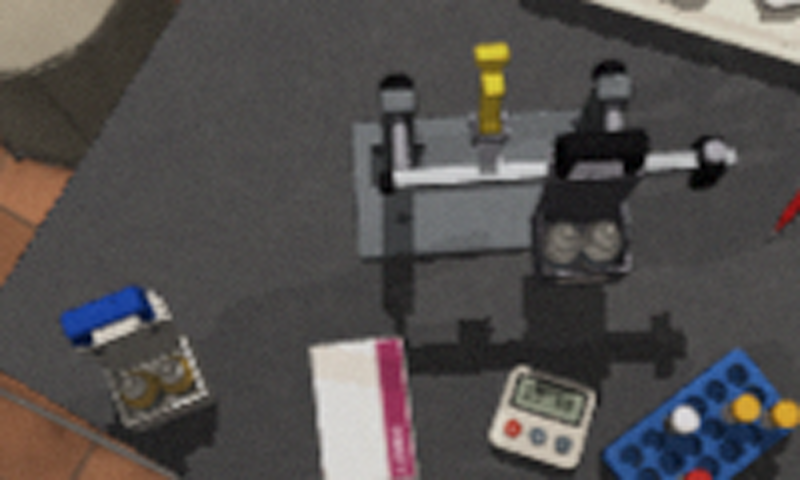

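```bash
python3 - <<'E'
from h import *
T=lambda u,v:(150+u/4-.4,125+v/4-.4); S=lambda u,v:(170+u/4-.4,130+v/4-.4)
z=.186
l=onz('top',T(62,318),z); r=onz('top',T(138,287),z); print('handle back edge',l,r,np.linalg.norm(l-r),'yaw',np.arctan2(l[0]-r[0],l[1]-r[1])*-1)
fr=onz('top',T(155,316),z);print('front right?',fr)
print('base bin corners z.058',[onz('top',T(*p),.058) for p in((118,428),(212,392))])
print('scene/top handle top left/right tri', tri(S(78,30),T(68,328)),tri(S(140,47),T(146,300)))
a=onz('top',T(398,179),.1875); b=onz('top',T(690,158),.1875); tip=onz('top',T(378,181),.1875)
print('rail',a,b,'yaw',-np.arctan2(a[0]-b[0],a[1]-b[1]),'tip',tip)
print('tri tip', tri(S(355,128),T(380,178)))
print('stop top',onz('top',T(695,160),.19),onz('top',T(722,160),.19))
print('grey handle',[onz('top',T(*p),.241) for p in((557,138),(643,132))])
print('catch thumb tri',tri(S(515,48),T(491,52)))
print('plate back corner',onz('top',T(355,123),.01),onz('top',T(360,258),.01))
# kit box
for p in((310,347),(402,338),(416,478),(318,480)): print('kit',onz('top',T(*p),.05))
E
```

```text
handle back edge [0.47450391 0.01025007 0.186     ] [ 0.49392239 -0.03579688  0.186     ] 0.04997397458304077 yaw 0.3990811298352489
front right? [ 0.47587181 -0.04683325  0.186     ]
base bin corners z.058 [array([ 0.41461149, -0.00181161,  0.058     ]), array([ 0.43973747, -0.06644704,  0.058     ])]
scene/top handle top left/right tri [0.46806805 0.00632721 0.18628614] [ 0.4872464  -0.0426098   0.19064754]
rail [ 0.56245285 -0.19625756  0.1875    ] [ 0.57646235 -0.37942958  0.1875    ] yaw 0.07633410077234641 tip [ 0.56113443 -0.18375539  0.1875    ]
tri tip [ 0.56416337 -0.18482407  0.18195243]
stop top [ 0.57456538 -0.38201393  0.19      ] [ 0.57460924 -0.39890514  0.19      ]
grey handle [array([ 0.57511809, -0.29032259,  0.241     ]), array([ 0.57891353, -0.34126537,  0.241     ])]
catch thumb tri [ 0.62545653 -0.2513607   0.24951556]
plate back corner [ 0.64689607 -0.16316791  0.01      ] [ 0.54347623 -0.16768324  0.01      ]
kit [ 0.47237543 -0.13392974  0.05      ]
kit [ 0.47893138 -0.19903171  0.05      ]
kit [ 0.38069939 -0.20904442  0.05      ]
kit [ 0.37920659 -0.14072084  0.05      ]
```

Call:
jog_arm:
  turn:
    - [0,0,-0.12]
    - [0,0,-0.12]
    - [0,0,-0.12]
    - [0,0,-0.12]
    - [0,0,-0.12]
    - [0,0,-0.12]
  delta_pos:
    - [0,0,-0.004]
    - [0,0,-0.004]
    - [0,0,-0.004]
    - [0,0,-0.004]
    - [0,0,-0.004]
    - [0,0,-0.004]
  gripper: [0.085,0.085,0.085,0.085,0.085,0.085]

```text
time: 0.6
tool_pos: [0.2184, 0.6382, 0.2546]
tcp_rot: [0.618, -3.079, 0.002]
wrist_force: [0.1, -0.1, 0.3]
width: 0.995
grip_force: 0.0
```

```bash
cat >> h.py <<'E'
from scipy.spatial.transform import Rotation as Ro
def to(X,yaw=None):
    s=read_state(); R=Ro.from_rotvec(s['tcp_rot']).as_matrix(); d=R.T@(np.array(X)-s['tool_pos'])
    y=np.arctan2(-R[0,1],R[1,1]); print('t',s['time'],'pos',s['tool_pos'].round(4),'yaw',y.round(4),'tilt',R[:,2].round(4),'F',s['wrist_force'].round(2),'w',s['width'],'g',s['grip_force'],'q',s['q'].round(2))
    print('delta',d.round(4),'n',np.linalg.norm(d)/.04,'turnz',None if yaw is None else -(yaw-y))
E
python3 -c "
from h import *
to([.477,-.017,.25],.395)"
```

```text
t 0.6 pos [0.2184 0.6382 0.2546] yaw 0.3961 tilt [-5.0e-04 -1.3e-03 -1.0e+00] F [ 0.13 -0.12  0.28] w 0.9945859892979028 g 0.0 q [ 1.2   0.25  1.58  0.    1.32 -0.76]
delta [ 0.0143 -0.7042  0.0054] n 17.61007411320277 turnz 0.0011347478783469422
```

Call:
jog_arm:
  turn:
    - [0,0,0]
    - [0,0,0]
    - [0,0,0]
    - [0,0,0]
    - [0,0,0]
    - [0,0,0]
    - [0,0,0]
    - [0,0,0]
    - [0,0,0]
    - [0,0,0]
    - [0,0,0]
    - [0,0,0]
    - [0,0,0]
    - [0,0,0]
    - [0,0,0]
    - [0,0,0]
    - [0,0,0]
    - [0,0,0]
    - [0,0,0]
  delta_pos:
    - [0.0008,-0.0391,0]
    - [0.0008,-0.0391,0]
    - [0.0008,-0.0391,0]
    - [0.0008,-0.0391,0]
    - [0.0008,-0.0391,0]
    - [0.0008,-0.0391,0]
    - [0.0008,-0.0391,0]
    - [0.0008,-0.0391,0]
    - [0.0008,-0.0391,0]
    - [0.0008,-0.0391,0]
    - [0.0008,-0.0391,0]
    - [0.0008,-0.0391,0]
    - [0.0008,-0.0391,0]
    - [0.0008,-0.0391,0]
    - [0.0008,-0.0391,0]
    - [0.0008,-0.0391,0]
    - [0.0008,-0.0391,0]
    - [0.0008,-0.0391,0]
    - [0,0,0]
  gripper: [0.085,0.085,0.085,0.085,0.085,0.085,0.085,0.085,0.085,0.085,0.085,0.085,0.085,0.085,0.085,0.085,0.085,0.085,0.085]

```text
time: 2.18
tool_pos: [0.4745, -0.0236, 0.255]
tcp_rot: [-0.6, 3.084, -0.005]
wrist_force: [-0.1, -0.0, -0.9]
width: 0.999
grip_force: 0.0
```

```bash
python3 -c "
from h import *
to([.477,-.017,.146],.395)"
```

```text
t 2.1833 pos [ 0.4745 -0.0236  0.255 ] yaw 0.3844 tilt [ 8.0e-04 -3.4e-03 -1.0e+00] F [-0.06 -0.02 -0.91] w 0.9994872367449084 g 0.0 q [-0.1  -0.14  1.99 -0.    1.29 -2.05]
delta [-0.0048  0.0056  0.109 ] n 2.7318832627383927 turnz -0.010593479629791513
```

Call:
jog_arm:
  turn:
    - [0,0,0]
    - [0,0,0]
    - [0,0,0]
    - [0,0,0]
    - [0,0,0]
    - [0,0,0]
    - [0,0,0]
    - [0,0,0]
    - [0,0,0]
    - [0,0,0]
    - [0,0,0]
    - [0,0,0]
  delta_pos:
    - [-0.0045,0.005,0.01]
    - [0,0,0.02]
    - [0,0,0.02]
    - [0,0,0.02]
    - [0,0,0.02]
    - [0,0,0.018]
    - [0,0,0]
    - [0,0,0]
    - [0,0,0]
    - [0,0,0]
    - [0,0,0]
    - [0,0,0]
  gripper: [0.085,0.085,0.085,0.085,0.085,0.085,0.085,0.07,0.06,0.045,0.045,0.045]
  grip_force: 30

```text
time: 3.18
tool_pos: [0.4766, -0.0113, 0.1489]
tcp_rot: [-0.608, 3.079, -0.001]
wrist_force: [1.3, -0.3, 1.9]
width: 0.607
grip_force: 31.9
```

```bash
python3 -c "
from h import *
to([.477,-.017,.146],.395)"
```

```text
t 3.1833 pos [ 0.4766 -0.0113  0.1489] yaw 0.3902 tilt [ 0.0032  0.     -1.    ] F [ 1.34 -0.35  1.92] w 0.6065857512319376 g 31.89331814646721 q [-0.08 -0.05  2.11  0.    1.08 -2.04]
delta [ 0.0018 -0.0055  0.0029] n 0.16007811009203538 turnz -0.004837187544590449
```

Call:
jog_arm:
  turn:
    - [0,0,0]
    - [0,0,0]
    - [0,0,0]
    - [0,0,0]
    - [0,0,0]
    - [0,0,0]
    - [0,0,0]
  delta_pos:
    - [0,0,0]
    - [0,0,-0.01]
    - [0,0,-0.02]
    - [0,0,-0.02]
    - [0,0,-0.02]
    - [0,0,0]
    - [0,0,0]
  gripper: [0.045,0.045,0.045,0.045,0.045,0.045,0.045]
  grip_force: 60

```text
time: 3.77
tool_pos: [0.4759, -0.0116, 0.2183]
tcp_rot: [-0.608, 3.08, -0.001]
wrist_force: [0.6, -0.1, -2.7]
width: 0.603
grip_force: 63.0
```

```bash
python3 -c "
from h import *
to([.560,-.115,.214],.075)"
```

```text
t 3.7667 pos [ 0.4759 -0.0116  0.2183] yaw 0.39 tilt [ 2.4e-03 -2.0e-04 -1.0e+00] F [ 0.63 -0.06 -2.65] w 0.603310975352636 g 62.98149548470974 q [-0.08 -0.11  2.03 -0.    1.22 -2.04]
delta [-0.0385 -0.1276  0.0046] n 3.3339309666795933 turnz 0.31499840547265495
```

Call:
jog_arm:
  turn:
    - [0,0,0.1]
    - [0,0,0.1]
    - [0,0,0.1]
    - [0,0,0.015]
    - [0,0,0]
    - [0,0,0]
    - [0,0,0]
    - [0,0,0]
    - [0,0,0]
    - [0,0,0]
  delta_pos:
    - [0,0,0]
    - [0,0,0]
    - [0,0,0]
    - [-0.01,-0.015,0]
    - [-0.02,-0.03,0]
    - [-0.02,-0.03,0]
    - [-0.02,-0.03,0.002]
    - [-0.006,-0.004,0.002]
    - [0,0,0]
    - [0,0,0]
  gripper: [0.045,0.045,0.045,0.045,0.045,0.045,0.045,0.045,0.045,0.045]

```text
time: 4.6
tool_pos: [0.5578, -0.114, 0.2108]
tcp_rot: [0.116, -3.135, -0.003]
wrist_force: [-0.1, 0.3, -2.2]
width: 0.599
grip_force: 63.8
```

```bash
python3 - <<'E'
from h import *
to([.560,-.135,.208],.075)
a=grab('scene','s1')[110:230,200:360,::-1]; b=grab('top','t1')[125:215,180:340,::-1]
cv2.imwrite('pics/m1.png',np.vstack([cv2.resize(a,(640,480)),]));cv2.imwrite('pics/m2.png',cv2.resize(b,(800,450),interpolation=cv2.INTER_CUBIC))
E
```

```text
t 4.6 pos [ 0.5578 -0.114   0.2108] yaw 0.0741 tilt [-0.0049  0.0017 -1.    ] F [-0.11  0.29 -2.17] w 0.5990777190689316 g 63.82605850696564 q [-0.25  0.08  1.85  0.    1.21 -1.89]
delta [-0.0006 -0.0211  0.0027] n 0.533214361674495 turnz -0.0008644400760202814
```

View pics/m1.png

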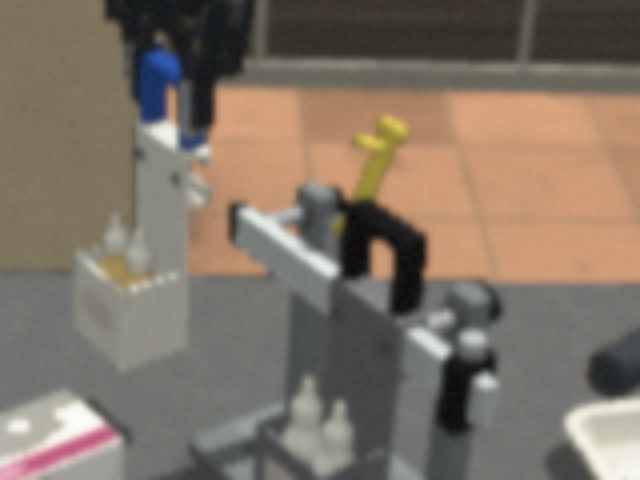

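View pics/m2.png

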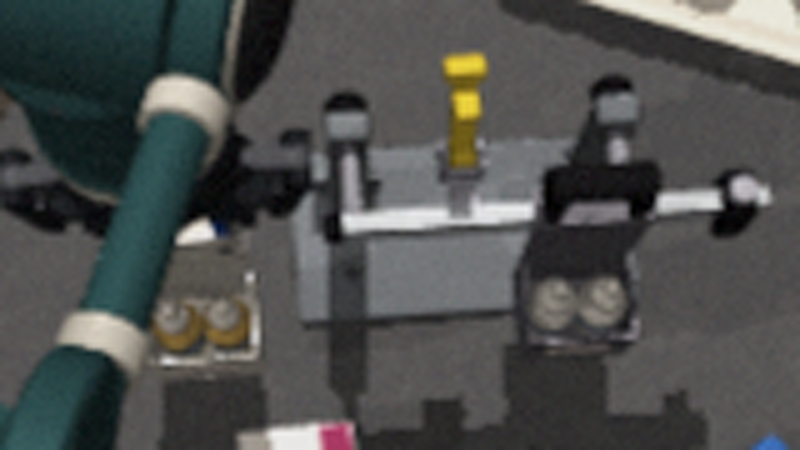

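The holder is held upright, left of the rail tip at (238,218) in the scene crop. Both holders have the same bottles, so I'll compare the bottle tips to get the offset.

```bash
python3 - <<'E'
from h import *
s=np.load('pics/s1.npy')[:,:,::-1]; t=np.load('pics/t1.npy')[:,:,::-1]
f=lambda im,u,v:cv2.resize(im[v:v+28,u:u+38],(380,280),interpolation=cv2.INTER_CUBIC)
cv2.imwrite('pics/m3.png',np.vstack([np.hstack([f(s,215,158),f(s,262,196)]),np.hstack([f(t,203,178),f(t,279,174)])]))
E
```

```text
(no output)
```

View pics/m3.png

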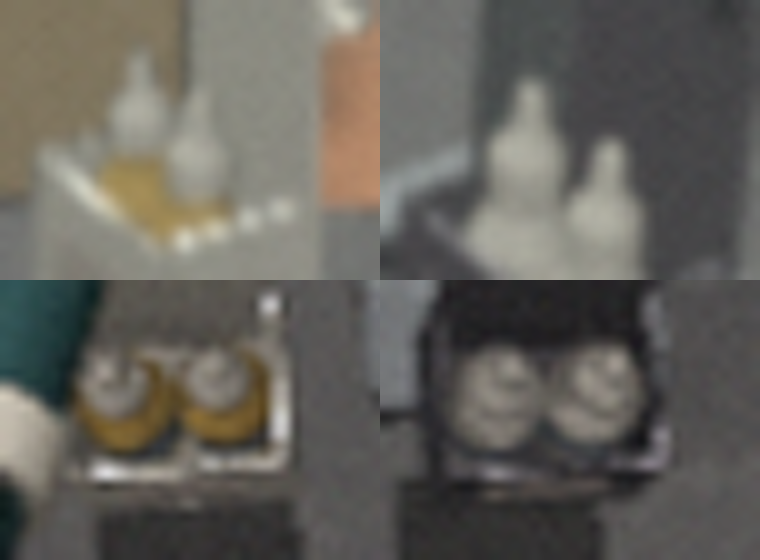

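```bash
python3 - <<'E'
from h import *
g=lambda a,b,u,v:(a+u/10-.45,b+v/10-.45)
w=[tri(g(215,158,139,50),g(203,178,117,80)),tri(g(215,158,200,85),g(203,178,218,75))]
y=[tri(g(262,196,152,76),g(279,174,128,80)),tri(g(262,196,228,136),g(279,174,227,78))]
print(w,y); print((w[0]+w[1])/2-(y[0]+y[1])/2)
# scene-only: height known -> x,y ; white tip z = base+.087
b=.2108-.1489
for zt in(.087,):
  W=[onz('scene',g(215,158,*p),b+zt) for p in((139,50),(200,85))]; Y=[onz('scene',g(262,196,*p),.055+zt) for p in((152,76),(228,136))]
  print(W,Y); d=sum(W)/2-sum(Y)/2; ax=np.array([np.cos(.075),np.sin(.075)]); print('scene x-offset white vs rail',d[:2]@ax, d[:2]@np.array([-ax[1],ax[0]]))
  W=[onz('top',g(203,178,*p),b+zt) for p in((117,80),(218,75))]; Y=[onz('top',g(279,174,*p),.055+zt) for p in((128,80),(227,78))]
  d=sum(W)/2-sum(Y)/2; print('top',W,Y,d[:2]@ax,d[:2]@np.array([-ax[1],ax[0]]))
# bin front-right top corner in top view: white (285,190) grey (660-380,190)
d=onz('top',g(203,178,285,190),b+.058)-onz('top',g(279,174,285,188),.113); print('corner',d[:2]@ax,d[:2]@np.array([-ax[1],ax[0]]))
# rail edges profile in top: columns mid
im=np.load('pics/top0.npy').astype(int).sum(2)
for c in (255,262,283):
  print(c,[(r,im[r,c]) for r in range(163,174)])
E
```

```text
[array([ 0.52647095, -0.10564283,  0.15053164]), array([ 0.52839539, -0.13229091,  0.15302116])] [array([ 0.53983174, -0.30632367,  0.14374886]), array([ 0.54119707, -0.33259694,  0.14347438])]
[-0.01308124  0.20049344  0.00816478]
[array([ 0.52629873, -0.10275516,  0.1489    ]), array([ 0.53142176, -0.12579099,  0.1489    ])] [array([ 0.54077804, -0.30416013,  0.142     ]), array([ 0.54274128, -0.33097017,  0.142     ])]
scene x-offset white vs rail 0.002369468890483213 0.20368713686768405
top [array([ 0.52817402, -0.10604349,  0.1489    ]), array([ 0.52956229, -0.13215947,  0.1489    ])] [array([ 0.54063922, -0.30675631,  0.142     ]), array([ 0.54124103, -0.33267775,  0.142     ])] 0.0029940322846517473 0.20095612928494738
corner 0.0022905676721814636 0.20385329639925026
255 [(163, np.int64(178)), (164, np.int64(234)), (165, np.int64(240)), (166, np.int64(299)), (167, np.int64(462)), (168, np.int64(601)), (169, np.int64(594)), (170, np.int64(521)), (171, np.int64(193)), (172, np.int64(211)), (173, np.int64(286))]
262 [(163, np.int64(317)), (164, np.int64(306)), (165, np.int64(321)), (166, np.int64(439)), (167, np.int64(611)), (168, np.int64(603)), (169, np.int64(592)), (170, np.int64(531)), (171, np.int64(192)), (172, np.int64(242)), (173, np.int64(339))]
283 [(163, np.int64(346)), (164, np.int64(335)), (165, np.int64(449)), (166, np.int64(617)), (167, np.int64(605)), (168, np.int64(542)), (169, np.int64(329)), (170, np.int64(212)), (171, np.int64(277)), (172, np.int64(344)), (173, np.int64(347))]
```

Call:
jog_arm:
  turn:
    - [0,0,0]
    - [0,0,0]
    - [0,0,0]
    - [0,0,0]
    - [0,0,0]
    - [0,0,0]
  delta_pos:
    - [0.0023,0,0.0069]
    - [0,-0.01,0]
    - [0,-0.01,0]
    - [0,-0.008,0]
    - [0,0,0]
    - [0,0,0]
  gripper: [0.045,0.045,0.045,0.045,0.045,0.045]

```text
time: 5.2
tool_pos: [0.5594, -0.1431, 0.2067]
tcp_rot: [-0.116, 3.139, -0.0]
wrist_force: [0.5, -0.2, -0.7]
width: 0.601
grip_force: 64.1
```

```bash
python3 - <<'E'
from h import *
to([.5578-.0023+.028*.075,-.142,.2039],.075)
g=lambda u,v:(u,v)
b1=onz('top',(255,166.8),.1875); f1=onz('top',(255,170.6),.1625); b2=onz('top',(283,164.9),.1875); f2=onz('top',(283,168.7),.1625)
print(b1,f1,b2,f2)
a=grab('scene','s2')[110:200,200:320,::-1]
cv2.imwrite('pics/m4.png',cv2.resize(a,(800,600),interpolation=cv2.INTER_CUBIC))
E
```

```text
t 5.2 pos [ 0.5594 -0.1431  0.2067] yaw 0.0738 tilt [ 6.e-04 -0.e+00 -1.e+00] F [ 0.54 -0.22 -0.69] w 0.6011524707744457 g 64.074367582798 q [-0.29  0.1   1.85  0.    1.2  -1.94]
delta [0.0017 0.0012 0.0028] n 0.088222144957224 turnz -0.0011554427548963742
[ 0.56904135 -0.21101872  0.1875    ] [ 0.56501459 -0.21136213  0.1625    ] [ 0.57413297 -0.281253    0.1875    ] [ 0.57022752 -0.28343763  0.1625    ]
```

View pics/m4.png

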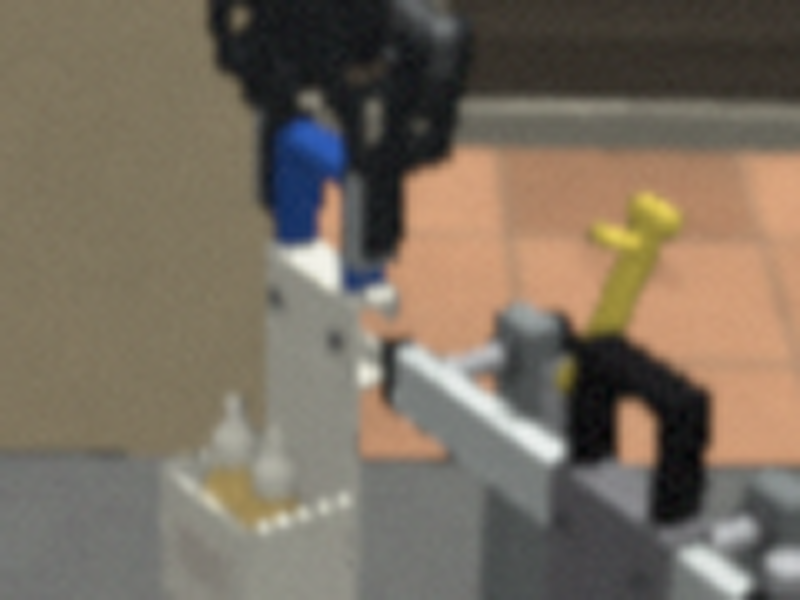

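Call:
jog_arm:
  turn:
    - [0,0,0]
  delta_pos:
    - [0,0,0]
  gripper: [0.045]

```text
time: 5.33
tool_pos: [0.5593, -0.1424, 0.2065]
tcp_rot: [-0.117, 3.139, 0.0]
wrist_force: [0.5, 0.1, -2.0]
width: 0.598
grip_force: 64.1
```

Call:
jog_arm:
  turn:
    - [0,0,0]
  delta_pos:
    - [0,0,0]
  gripper: [0.045]

```text
time: 5.42
tool_pos: [0.5593, -0.1422, 0.2065]
tcp_rot: [-0.118, 3.139, 0.0]
wrist_force: [-0.2, 0.5, -1.9]
width: 0.601
grip_force: 64.1
```

Call:
jog_arm:
  turn:
    - [0,0,0]
  delta_pos:
    - [0,0,0]
  gripper: [0.045]

```text
time: 5.5
tool_pos: [0.5593, -0.1421, 0.2064]
tcp_rot: [-0.118, 3.139, 0.0]
wrist_force: [-0.2, -0.7, -1.9]
width: 0.603
grip_force: 64.1
```

Call:
jog_arm:
  turn:
    - [0,0,0]
  delta_pos:
    - [0,0,0]
  gripper: [0.045]

```text
time: 5.58
tool_pos: [0.5593, -0.1421, 0.2064]
tcp_rot: [-0.119, 3.139, 0.0]
wrist_force: [-0.6, -0.2, -3.2]
width: 0.605
grip_force: 64.1
```

Call:
jog_arm:
  turn:
    - [0,0,0]
    - [0,0,0]
    - [0,0,0]
    - [0,0,0]
    - [0,0,0]
  delta_pos:
    - [0.0017,0,0.0025]
    - [0,-0.004,0]
    - [0,-0.002,0]
    - [0,0,0]
    - [0,0,0]
  gripper: [0.045,0.045,0.045,0.045,0.045]

```text
time: 6.0
tool_pos: [0.558, -0.1487, 0.2039]
tcp_rot: [-0.117, 3.139, 0.0]
wrist_force: [-0.1, -0.1, -1.8]
width: 0.603
grip_force: 63.9
```

Call:
jog_arm:
  turn:
    - [0,0,0]
    - [0,0,0]
    - [0,0,0]
    - [0,0,0]
  delta_pos:
    - [0,-0.002,0]
    - [0,-0.002,0]
    - [0,0,0]
    - [0,0,0]
  gripper: [0.045,0.045,0.045,0.045]

```text
time: 6.33
tool_pos: [0.5584, -0.1526, 0.2039]
tcp_rot: [-0.118, 3.139, 0.0]
wrist_force: [-0.0, 0.6, -3.5]
width: 0.6
grip_force: 63.9
```

Call:
jog_arm:
  turn:
    - [0,0,0]
    - [0,0,0]
    - [0,0,0]
    - [0,0,0]
  delta_pos:
    - [0,-0.002,0]
    - [0,-0.002,0]
    - [0,0,0]
    - [0,0,0]
  gripper: [0.045,0.045,0.045,0.045]

```text
time: 6.67
tool_pos: [0.5586, -0.1565, 0.2039]
tcp_rot: [0.118, -3.139, -0.0]
wrist_force: [0.0, -0.1, -2.2]
width: 0.601
grip_force: 63.9
```

Call:
jog_arm:
  turn:
    - [0,0,0]
    - [0,0,0]
    - [0,0,0]
    - [0,0,0]
  delta_pos:
    - [0,-0.002,0]
    - [0,-0.002,0]
    - [0,0,0]
    - [0,0,0]
  gripper: [0.045,0.045,0.045,0.045]

```text
time: 7.0
tool_pos: [0.5589, -0.1605, 0.2039]
tcp_rot: [-0.118, 3.139, 0.0]
wrist_force: [-0.3, 0.6, -1.9]
width: 0.603
grip_force: 63.9
```

Call:
jog_arm:
  turn:
    - [0,0,0]
    - [0,0,0]
    - [0,0,0]
    - [0,0,0]
  delta_pos:
    - [0,-0.002,0]
    - [0,-0.002,0]
    - [0,0,0]
    - [0,0,0]
  gripper: [0.045,0.045,0.045,0.045]

```text
time: 7.33
tool_pos: [0.5592, -0.1645, 0.2039]
tcp_rot: [-0.118, 3.139, 0.0]
wrist_force: [-0.1, -1.0, -2.4]
width: 0.601
grip_force: 63.9
```

Call:
jog_arm:
  turn:
    - [0,0,0]
    - [0,0,0]
    - [0,0,0]
    - [0,0,0]
  delta_pos:
    - [0,-0.002,0]
    - [0,-0.002,0]
    - [0,0,0]
    - [0,0,0]
  gripper: [0.045,0.045,0.045,0.045]

```text
time: 7.67
tool_pos: [0.5595, -0.1685, 0.2039]
tcp_rot: [-0.118, 3.139, -0.0]
wrist_force: [-0.1, 0.7, -2.2]
width: 0.603
grip_force: 63.9
```

Call:
jog_arm:
  turn:
    - [0,0,0]
    - [0,0,0]
    - [0,0,0]
    - [0,0,0]
  delta_pos:
    - [0,-0.002,0]
    - [0,-0.002,0]
    - [0,0,0]
    - [0,0,0]
  gripper: [0.045,0.045,0.045,0.045]

```text
time: 8.0
tool_pos: [0.5598, -0.1725, 0.2039]
tcp_rot: [-0.118, 3.139, -0.0]
wrist_force: [-0.3, 0.1, -1.7]
width: 0.604
grip_force: 63.9
```

```bash
python3 - <<'E'
from h import *
to([0,0,0])
a=grab('scene','s3')[110:200,220:340,::-1]
cv2.imwrite('pics/m5.png',cv2.resize(a,(800,600),interpolation=cv2.INTER_CUBIC))
E
```

```text
t 8.0 pos [ 0.5598 -0.1725  0.2039] yaw 0.075 tilt [ 0. -0. -1.] F [-0.27  0.1  -1.73] w 0.6042774342868903 g 63.91287490725517 q [-0.34  0.12  1.83 -0.    1.2  -1.99]
delta [0.5453 0.214  0.2039] n 15.506447410812296 turnz None
```

View pics/m5.png

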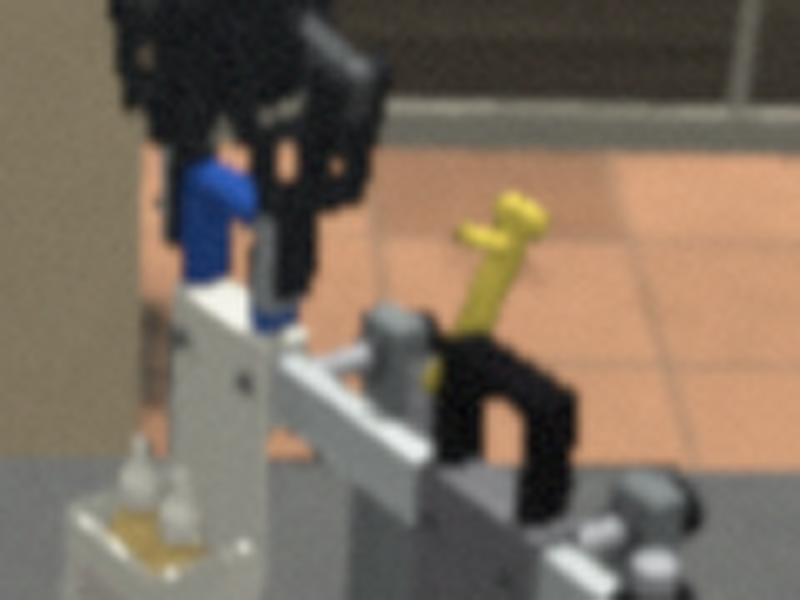

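The black rail tip has vanished inside the white jaw at (275,360), so the holder is threaded. I'll slide it on.

Call:
jog_arm:
  turn:
    - [0,0,0]
    - [0,0,0]
    - [0,0,0]
    - [0,0,0]
    - [0,0,0]
    - [0,0,0]
  delta_pos:
    - [0,-0.004,0]
    - [0,-0.004,0]
    - [0,-0.004,0]
    - [0,-0.004,0]
    - [0,0,0]
    - [0,0,0]
  gripper: [0.045,0.045,0.045,0.045,0.045,0.045]

```text
time: 8.55
tool_pos: [0.561, -0.1887, 0.2038]
tcp_rot: [0.117, -3.139, -0.0]
wrist_force: [0.3, 0.2, -2.2]
width: 0.603
grip_force: 63.9
```

Call:
jog_arm:
  turn:
    - [0,0,0]
    - [0,0,0]
    - [0,0,0]
    - [0,0,0]
    - [0,0,0]
    - [0,0,0]
  delta_pos:
    - [0,-0.004,0]
    - [0,-0.004,0]
    - [0,-0.004,0]
    - [0,-0.004,0]
    - [0,0,0]
    - [0,0,0]
  gripper: [0.045,0.045,0.045,0.045,0.045,0.045]

```text
time: 9.05
tool_pos: [0.5622, -0.2046, 0.2039]
tcp_rot: [-0.117, 3.139, 0.0]
wrist_force: [-0.6, -0.3, -2.4]
width: 0.602
grip_force: 63.9
```

Call:
jog_arm:
  turn:
    - [0,0,0]
    - [0,0,0]
    - [0,0,0]
    - [0,0,0]
    - [0,0,0]
    - [0,0,0]
  delta_pos:
    - [0,-0.004,0]
    - [0,-0.004,0]
    - [0,-0.004,0]
    - [0,-0.004,0]
    - [0,0,0]
    - [0,0,0]
  gripper: [0.045,0.045,0.045,0.045,0.045,0.045]

```text
time: 9.55
tool_pos: [0.5634, -0.2205, 0.2039]
tcp_rot: [0.117, -3.139, -0.0]
wrist_force: [-1.1, 0.6, -2.3]
width: 0.603
grip_force: 63.9
```

Call:
jog_arm:
  turn:
    - [0,0,0]
    - [0,0,0]
    - [0,0,0]
    - [0,0,0]
    - [0,0,0]
    - [0,0,0]
    - [0,0,0]
    - [0,0,0]
    - [0,0,0]
    - [0,0,0]
    - [0,0,0]
    - [0,0,0]
  delta_pos:
    - [0,0,0]
    - [0,0,0]
    - [0,0,0]
    - [0,0,0]
    - [0,0,-0.01]
    - [0,0,-0.02]
    - [0,0,-0.025]
    - [0,0,-0.025]
    - [0,0,0]
    - [0,0,0]
    - [0,0,0]
    - [0,0,0]
  gripper: [0.06,0.07,0.078,0.078,0.078,0.078,0.078,0.078,0.0,0.0,0.0,0.0]

```text
time: 10.55
tool_pos: [0.5627, -0.2199, 0.2825]
tcp_rot: [0.118, -3.137, -0.002]
wrist_force: [-0.2, -0.3, -0.5]
width: 0.349
grip_force: 0.0
```

```bash
python3 - <<'E'
from h import *
to([.5605,-.160,.215],.075)
im=grab('scene','s4'); t=grab('top','t4')
for n,i in(('scene',im),('top',t)):
    m=cv2.inRange(cv2.cvtColor(i,cv2.COLOR_RGB2HSV),(105,150,60),(125,255,255)); k,l,s,c=cv2.connectedComponentsWithStats(m)
    print(n,[(c[j],s[j]) for j in range(1,k) if s[j,4]>25])
print(proj('scene',[.5634,-.2205,.217]),proj('top',[.5634,-.2205,.217]))
E
```

```text
t 10.55 pos [ 0.5627 -0.2199  0.2825] yaw 0.0753 tilt [-2.1e-03  9.0e-04 -1.0e+00] F [-0.2  -0.26 -0.54] w 0.3494554101450608 g 0.0 q [-0.41  0.1   1.7  -0.    1.34 -2.06]
delta [-0.0025  0.0598  0.0676] n 2.256779520100847 turnz 0.000254096952576513
scene [(array([267.14666667, 154.50222222]), array([259, 144,  18,  24, 225], dtype=int32)), (array([228.09638554, 306.86746988]), array([216, 302,  26,  11,  83], dtype=int32)), (array([250.51851852, 314.        ]), array([246, 311,  10,   7,  27], dtype=int32)), (array([263.82352941, 319.11764706]), array([258, 314,  12,   9,  34], dtype=int32))]
top [(array([323.15 , 109.775]), array([320, 106,   7,   8,  40], dtype=int32)), (array([257.15789474, 165.90350877]), array([249, 162,  18,   9, 114], dtype=int32)), (array([322.8590604 , 233.77852349]), array([301, 213,  46,  44, 745], dtype=int32)), (array([457.25806452, 311.35483871]), array([455, 307,   7,  10,  31], dtype=int32))]
[266.75394744 154.833366  ] [259.07842692 166.23573834]
```

Call:
jog_arm:
  turn:
    - [0,0,0]
    - [0,0,0]
    - [0,0,0]
    - [0,0,0]
    - [0,0,0]
    - [0,0,0]
    - [0,0,0]
    - [0,0,0]
  delta_pos:
    - [0,0.03,0]
    - [0,0.03,0]
    - [0,0,0]
    - [0,0,0.025]
    - [0,0,0.03]
    - [0,0,0.025]
    - [0,0,0]
    - [0,0,0]
  gripper: [0,0,0,0,0,0,0,0]

```text
time: 11.32
tool_pos: [0.5572, -0.16, 0.2015]
tcp_rot: [0.118, -3.134, -0.003]
wrist_force: [0.6, 0.4, 0.6]
width: -0.001
grip_force: 0.0
```

Call:
jog_arm:
  turn:
    - [0,0,0]
    - [0,0,0]
    - [0,0,0]
    - [0,0,0]
    - [0,0,0]
    - [0,0,0]
    - [0,0,0]
  delta_pos:
    - [0,-0.005,0]
    - [0,-0.005,0]
    - [0,-0.004,0]
    - [0,-0.003,0]
    - [0,-0.003,0]
    - [0,-0.003,0]
    - [0,-0.003,0]
  gripper: [0,0,0,0,0,0,0]

```text
time: 11.9
tool_pos: [0.5612, -0.1864, 0.2045]
tcp_rot: [-0.118, 3.138, 0.001]
wrist_force: [-0.3, 1.1, 1.2]
width: -0.001
grip_force: 1.0
```

Call:
jog_arm:
  turn:
    - [0,0,0]
    - [0,0,0]
    - [0,0,0]
    - [0,0,0]
    - [0,0,0]
    - [0,0,0]
    - [0,0,0]
  delta_pos:
    - [0,-0.003,0]
    - [0,-0.003,0]
    - [0,-0.003,0]
    - [0,-0.003,0]
    - [0,-0.003,0]
    - [0,-0.003,0]
    - [0,-0.003,0]
  gripper: [0,0,0,0,0,0,0]

```text
time: 12.48
tool_pos: [0.5624, -0.2076, 0.2038]
tcp_rot: [0.118, -3.139, -0.0]
wrist_force: [0.1, 1.8, 1.4]
width: 0.003
grip_force: 0.9
```

Call:
jog_arm:
  turn:
    - [0,0,0]
    - [0,0,0]
    - [0,0,0]
    - [0,0,0]
    - [0,0,0]
    - [0,0,0]
    - [0,0,0]
  delta_pos:
    - [0,-0.003,0]
    - [0,-0.003,0]
    - [0,-0.003,0]
    - [0,-0.003,0]
    - [0,-0.003,0]
    - [0,-0.003,0]
    - [0,-0.003,0]
  gripper: [0,0,0,0,0,0,0]

```text
time: 13.07
tool_pos: [0.5639, -0.2284, 0.2039]
tcp_rot: [0.118, -3.139, -0.0]
wrist_force: [-1.1, 1.9, 1.8]
width: 0.002
grip_force: 1.3
```

Call:
jog_arm:
  turn:
    - [0,0,0]
    - [0,0,0]
    - [0,0,0]
    - [0,0,0]
  delta_pos:
    - [0,-0.003,0]
    - [0,-0.003,0]
    - [0,-0.003,0]
    - [0,-0.002,0]
  gripper: [0,0,0,0]

```text
time: 13.4
tool_pos: [0.5648, -0.2396, 0.2038]
tcp_rot: [0.118, -3.139, 0.0]
wrist_force: [-1.3, 2.3, 1.9]
width: 0.002
grip_force: 1.2
```

Call:
jog_arm:
  turn:
    - [0,0,0]
    - [0,0,0]
    - [0,0,0]
  delta_pos:
    - [0,-0.002,0]
    - [0,-0.002,0]
    - [0,0,0]
  gripper: [0,0,0]

```text
time: 13.65
tool_pos: [0.5651, -0.2437, 0.2038]
tcp_rot: [0.118, -3.139, 0.001]
wrist_force: [-0.4, 1.7, 0.6]
width: 0.002
grip_force: 0.6
```

Call:
jog_arm:
  turn:
    - [0,0,0]
    - [0,0,0]
    - [0,0,0]
  delta_pos:
    - [0,-0.002,0]
    - [0,-0.002,0]
    - [0,0,0]
  gripper: [0,0,0]

```text
time: 13.9
tool_pos: [0.5654, -0.2476, 0.2038]
tcp_rot: [0.118, -3.139, 0.001]
wrist_force: [0.3, 1.8, -0.1]
width: -0.001
grip_force: 0.5
```

Call:
jog_arm:
  turn:
    - [0,0,0]
    - [0,0,0]
    - [0,0,0]
  delta_pos:
    - [0,-0.002,0]
    - [0,-0.002,0]
    - [0,0,0]
  gripper: [0,0,0]

```text
time: 14.15
tool_pos: [0.5657, -0.2516, 0.2038]
tcp_rot: [0.118, -3.139, 0.001]
wrist_force: [0.4, 1.5, 0.7]
width: -0.001
grip_force: 0.5
```

Call:
jog_arm:
  turn:
    - [0,0,0]
    - [0,0,0]
    - [0,0,0]
  delta_pos:
    - [0,-0.001,0]
    - [0,-0.001,0]
    - [0,0,0]
  gripper: [0,0,0]

```text
time: 14.4
tool_pos: [0.5659, -0.2533, 0.2039]
tcp_rot: [0.118, -3.139, 0.0]
wrist_force: [0.6, 1.5, 0.9]
width: -0.0
grip_force: 0.7
```

Call:
jog_arm:
  turn:
    - [0,0,0]
    - [0,0,0]
    - [0,0,0]
  delta_pos:
    - [0,-0.001,0]
    - [0,-0.001,0]
    - [0,0,0]
  gripper: [0,0,0]

```text
time: 14.65
tool_pos: [0.5661, -0.2549, 0.2041]
tcp_rot: [-0.118, 3.139, 0.001]
wrist_force: [-0.7, 3.8, 3.0]
width: 0.0
grip_force: 1.9
```

Call:
jog_arm:
  turn:
    - [0,0,0]
    - [0,0,0]
    - [0,0,0]
  delta_pos:
    - [0,-0.001,0]
    - [0,-0.001,0]
    - [0,0,0]
  gripper: [0,0,0]

```text
time: 14.9
tool_pos: [0.5662, -0.2554, 0.2046]
tcp_rot: [0.118, -3.139, -0.005]
wrist_force: [-1.4, 7.0, 5.0]
width: 0.002
grip_force: 4.4
```

Call:
jog_arm:
  turn:
    - [0,0,0]
    - [0,0,0]
    - [0,0,0]
  delta_pos:
    - [0,-0.001,0]
    - [0,-0.001,0]
    - [0,0,0]
  gripper: [0,0,0]

```text
time: 15.15
tool_pos: [0.5663, -0.2558, 0.2049]
tcp_rot: [0.118, -3.139, -0.009]
wrist_force: [-3.6, 14.2, 8.9]
width: -0.001
grip_force: 6.9
```

Call:
jog_arm:
  turn:
    - [0,0,0]
    - [0,0,0]
    - [0,0,0]
  delta_pos:
    - [0,-0.001,0]
    - [0,-0.001,0]
    - [0,0,0]
  gripper: [0,0,0]

```text
time: 15.4
tool_pos: [0.5663, -0.2559, 0.2051]
tcp_rot: [0.118, -3.139, -0.014]
wrist_force: [-3.6, 18.0, 10.2]
width: -0.001
grip_force: 9.6
```

Call:
jog_arm:
  turn:
    - [0,0,0]
    - [0,0,0]
    - [0,0,0]
    - [0,0,0]
    - [0,0,0]
    - [0,0,0]
    - [0,0,0]
    - [0,0,0]
    - [0,0,0]
    - [0,0,0]
    - [0,0,0]
    - [0,0,0]
  delta_pos:
    - [0,0.004,0]
    - [0,0.008,0]
    - [0,0.012,0]
    - [0,0,-0.01]
    - [0,0,-0.025]
    - [0,0,-0.03]
    - [0,0,-0.025]
    - [-0.02,0,0]
    - [-0.03,-0.01,0]
    - [-0.03,-0.01,0]
    - [-0.009,-0.003,0]
    - [0,0,0]
  gripper: [0,0,0,0,0,0,0,0,0,0,0,0]

```text
time: 16.4
tool_pos: [0.657, -0.2542, 0.2934]
tcp_rot: [-0.119, 3.139, -0.001]
wrist_force: [-1.0, 0.9, -0.9]
width: 0.005
grip_force: 0.0
```

```bash
python3 - <<'E'
from h import *
to([.655,-.249,.238],.075)
for n in('scene','top'):
    i=grab(n,n+'5'); h=cv2.cvtColor(i,cv2.COLOR_RGB2HSV)
    for lo,hi in(((105,150,60),(125,255,255)),((24,150,100),(34,255,255))):
        m=cv2.inRange(h,lo,hi); k,l,s,c=cv2.connectedComponentsWithStats(m)
        print(n,[(c[j].round(1),s[j]) for j in range(1,k) if s[j,4]>25 and 200<c[j][0]<320 and 90<c[j][1]<200])
    print(proj(n,[.5685,-.294,.217]),proj(n,[.6245,-.2515,.2495]))
E
```

```text
t 16.4 pos [ 0.657  -0.2542  0.2934] yaw 0.0756 tilt [ 2.e-04 -6.e-04 -1.e+00] F [-0.98  0.93 -0.85] w 0.0047792391698666635 g 0.0 q [-0.4   0.29  1.46 -0.    1.39 -2.05]
delta [0.0016 0.0053 0.0554] n 1.39214592566137 turnz 0.0005769139274710983
scene [(array([286.4, 167.6]), array([277, 157,  20,  26, 260], dtype=int32))]
scene [(array([294.6, 148.1]), array([290, 140,  11,  19,  86], dtype=int32))]
[286.93261031 168.53494936] [297.85506397 141.7660748 ]
top [(array([289.9, 164.1]), array([278, 160,  24,  10, 164], dtype=int32))]
top []
[289.36623958 164.27181115] [272.49690427 137.83336295]
```

Call:
jog_arm:
  turn:
    - [0,0,0]
    - [0,0,0]
    - [0,0,0]
    - [0,0,0]
    - [0,0,0]
    - [0,0,0]
  delta_pos:
    - [0,0.005,0.01]
    - [0,0,0.015]
    - [0,0,0.015]
    - [0,0,0.015]
    - [0,0,0]
    - [0,0,0]
  gripper: [0,0,0,0,0,0]

```text
time: 17.0
tool_pos: [0.653, -0.2476, 0.2375]
tcp_rot: [0.118, -3.136, -0.002]
wrist_force: [0.4, 0.2, -0.8]
width: 0.001
grip_force: 0.0
```

Call:
jog_arm:
  turn:
    - [0,0,0]
    - [0,0,0]
    - [0,0,0]
    - [0,0,0]
    - [0,0,0]
    - [0,0,0]
    - [0,0,0]
  delta_pos:
    - [0.004,0,0]
    - [0.004,0,0]
    - [0.004,0,0]
    - [0.004,0,0]
    - [0.004,0,0]
    - [0.004,0,0]
    - [0.004,0,0]
  gripper: [0,0,0,0,0,0,0]

```text
time: 17.58
tool_pos: [0.6265, -0.2507, 0.2392]
tcp_rot: [-0.118, 3.139, -0.0]
wrist_force: [-0.4, 0.5, 0.4]
width: 0.001
grip_force: 0.0
```

Call:
jog_arm:
  turn:
    - [0,0,0]
    - [0,0,0]
    - [0,0,0]
    - [0,0,0]
    - [0,0,0]
    - [0,0,0]
    - [0,0,0]
  delta_pos:
    - [0.004,0,0]
    - [0.004,0,0]
    - [0.004,0,0]
    - [0.004,0,0]
    - [0.004,0,0]
    - [0,0,0]
    - [0,0,0]
  gripper: [0,0,0,0,0,0,0]

```text
time: 18.17
tool_pos: [0.6067, -0.2521, 0.239]
tcp_rot: [-0.118, 3.139, -0.0]
wrist_force: [-0.9, -0.6, 0.4]
width: -0.004
grip_force: 0.0
```

```bash
python3 - <<'E'
from h import *
to([.61,-.249,.238],.075)
i=grab('scene','s6'); h=cv2.cvtColor(i,cv2.COLOR_RGB2HSV); m=cv2.inRange(h,(24,150,100),(34,255,255)); k,l,s,c=cv2.connectedComponentsWithStats(m)
print([(c[j].round(1),s[j]) for j in range(1,k) if s[j,4]>5 and 200<c[j][0]<320 and 90<c[j][1]<230])
E
```

```text
t 18.1667 pos [ 0.6067 -0.2521  0.239 ] yaw 0.075 tilt [ 1.e-04 -0.e+00 -1.e+00] F [-0.89 -0.64  0.37] w -0.0035532676052007065 g 0.0 q [-0.43  0.23  1.64  0.    1.28 -2.08]
delta [-0.0035  0.0028  0.001 ] n 0.1150659830287897 turnz -1.809387169368626e-05
[(array([280.3, 149.9]), array([275, 144,  10,  12,  60], dtype=int32))]
```

Call:
jog_arm:
  turn:
    - [0,0,0]
    - [0,0,0]
    - [0,0,0]
    - [0,0,0]
    - [0,0,0]
    - [0,0,0]
  delta_pos:
    - [0.003,0.003,0]
    - [0.004,0,0]
    - [0.004,0,0]
    - [0,0,0]
    - [0,0,0]
    - [0,0,0]
  gripper: [0,0,0,0,0,0]

```text
time: 18.72
tool_pos: [0.5958, -0.2499, 0.239]
tcp_rot: [-0.118, 3.139, -0.0]
wrist_force: [0.4, 0.3, 0.1]
width: -0.002
grip_force: 0.0
```

```bash
python3 - <<'E'
from h import *
to([.61,-.249,.238],.075)
def thumb(a,y0=-.2535): # closed-angle model for compare
    return [.5675+.030-.062*np.cos(a)*1,y0,.1935+.062*np.sin(a)]
i=grab('scene','s7'); h=cv2.cvtColor(i,cv2.COLOR_RGB2HSV); m=cv2.inRange(h,(24,150,100),(34,255,255)); k,l,s,c=cv2.connectedComponentsWithStats(m)
print([(c[j].round(1),s[j]) for j in range(1,k) if s[j,4]>5 and 200<c[j][0]<320 and 90<c[j][1]<230])
for a in(0,.5,1,1.57,2): print(a,proj('scene',thumb(a)))
E
```

```text
t 18.7167 pos [ 0.5958 -0.2499  0.239 ] yaw 0.0751 tilt [ 3.e-04 -1.e-04 -1.e+00] F [0.35 0.29 0.14] w -0.0023491787370423438 g 0.0 q [-0.44  0.21  1.66  0.    1.27 -2.08]
delta [-0.0143 -0.0002  0.001 ] n 0.35769693305085754 turnz 0.00011800216099915051
[(array([268.1, 174.1]), array([262, 170,  14,  11,  61], dtype=int32))]
0 [263.52341281 173.17668419]
0.5 [267.01692336 160.61256024]
1 [275.60820133 149.39588442]
1.57 [288.60011282 142.17207449]
2 [297.95662741 142.07464417]
```

Call:
jog_arm:
  turn:
    - [0,0,0]
    - [0,0,0]
    - [0,0,0]
    - [0,0,0]
    - [0,0,0]
    - [0,0,0]
  delta_pos:
    - [-0.01,0,0]
    - [0,0,-0.03]
    - [0,0,-0.04]
    - [0,0,-0.04]
    - [0,0.03,0]
    - [0,0,0]
  gripper: [0,0,0,0,0,0]

```text
time: 19.27
tool_pos: [0.6061, -0.2167, 0.3542]
tcp_rot: [-0.12, 3.131, -0.001]
wrist_force: [-0.3, 0.3, -0.2]
width: -0.0
grip_force: 0.0
```

```bash
python3 - <<'E'
from h import *
to([0,0,0])
a=grab('scene','s8')[120:210,240:360,::-1]
cv2.imwrite('pics/m6.png',cv2.resize(a,(800,600),interpolation=cv2.INTER_CUBIC))
E
```

```text
t 19.2667 pos [ 0.6061 -0.2167  0.3542] yaw 0.0767 tilt [ 8.3e-03 -3.0e-04 -1.0e+00] F [-0.26  0.34 -0.21] w -0.0002926597158367464 g 0.0 q [-0.38  0.15  1.52  0.    1.47 -2.03]
delta [0.5906 0.2628 0.3491] n 18.36688171215945 turnz None
```

View pics/m6.png

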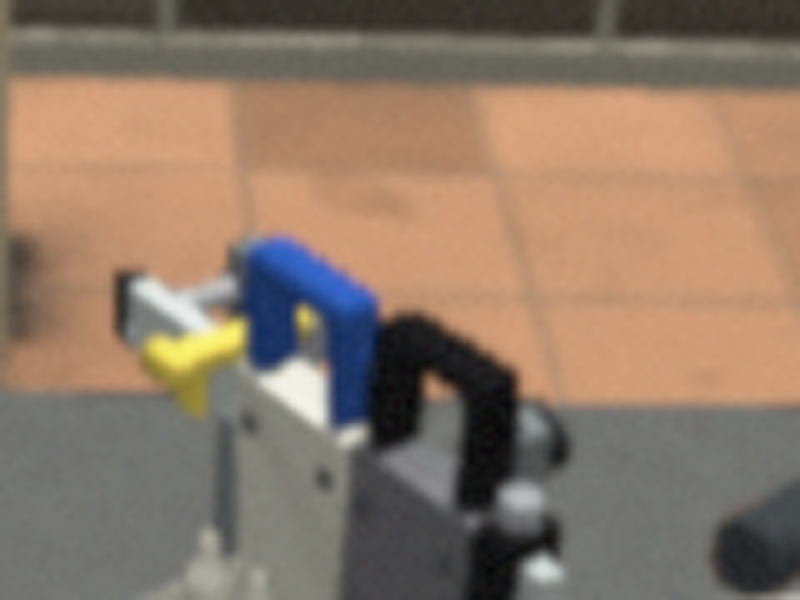

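The catch lies flat across the rail, with its thumb piece at about (178,375), directly behind the white holder. The white and grey holders are closed up against the stop.

```bash
python3 -c "
from workcell import ticket
print(ticket.finish_job())"
```

```text
the job is handed in; nothing more can be done
None
```

The job is handed in at 19.3 s: the white holder is threaded on and closed up with the grey one against the end stop, and the last picture shows the yellow catch flat across the rail behind it; the judge's verdict was not shown.

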